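# Seat the cover plate on the lint trap's studs

### The job

Put the blue cover plate back on the grey lint trap: pick it up by its rib, lay it lightly on the trap's two studs, slide it along until its holes drop over them, and bring it down flat and fully home on the trap, then let go. Work gently, never pressing or shoving the cover hard against the trap, and leave the tin, the dropper bottle and the clothes peg where they are.

Things in the scene. Friction and masses are not known exactly. Their poses are not given: they have to be found in the camera images.
- trap: Grey lint trap fixed on the worktop: a flat-topped box 210 (x) x 110 (y) x 42 mm; black hose stubs lengthen it to 250 mm along x. Origin: centre of its underside; z up, x along its length. In a slot along the middle of its top lies a steel bar, flush with the face, with two upright studs. The contact force between cover and trap, bar or studs must stay under 40 N.
- trap_face (a point): Centre of the trap's flat top face, 42 mm above its origin, axes as the trap's. Studs: on the line y = 0, 100 mm apart along x, 10 mm thick, 11.5 mm above the face, last 1.5 mm narrowing to 8 mm. Their bar is clamped where it was last left: the middle between them lies anywhere from -12 to +12 mm from this point along x, not measured. It does not give when pushed gently.
- cover: Loose blue cover plate, 0.15 to 0.3 kg, 146 (x) x 90 (y) x 5 mm, flat on the worktop, same either way round. Origin: centre of its underside; z up, x along its length. Two round through holes 13 mm wide at x = -50 and +50 mm, y = 0. Fully home its underside lies on the trap's top face, 42 mm above the trap's origin; on the stud tips it is 53.5 mm above it.
- cover_rib (a point): Middle of the top edge of the cover's upright grip rib, 45 mm above the cover's underside, axes as the cover's. The rib is 52 mm long along x and 12 mm thick along y (20 mm at its foot, up to 9 mm above the underside).
- tin: Bystander: round polish tin, 65 x 65 x 29 mm, origin at the centre of its underside. Leave it alone.
- dropper: Bystander: small brown dropper bottle, 33 x 34 x 102 mm, standing, origin at the centre of its underside. Leave it alone.
- peg: Bystander: yellow clothes peg, 15 x 72 x 12 mm, lying on the worktop, origin at the centre of its underside. Leave it alone.
Things that resemble listed ones, but are neither listed nor needed, are in the scene too. There is more than one size of the cover; the job needs the larger.

How it is judged:
On the way, in this order (a step that is already met when the one before it is completed fails the run):
1. the cover is lifted clear of the worktop in the fingers (height (world z) of cover above 0.03 m and contact force between cover and the fingers above 1 N), for 0.2 s.
2. the cover has dropped over both studs and lies flat on the trap (x of cover in the frame of trap between -0.018 and 0.018 m and y of cover in the frame of trap between -0.006 and 0.006 m and z of cover in the frame of trap below 0.044 m and angle between cover's own z axis and vertical below 0.04 rad and angle between the x axis of cover and the x axis of trap, either way round below 0.08 rad), for 0.2 s.
At the end, for the whole second after the job is handed in: The cover lies at rest and released on the trap with both studs through its holes: underside at most 2 mm above the trap's top face, tilted less than 0.04 rad, its length along the trap's within 0.08 rad, its centre within 18 mm of the trap's centre along x and 6 mm along y (all of step 2 and linear speed of cover below 0.01 m/s and contact force between cover and the fingers below 0.1 N); the robot touches nothing.
It fails at once if the cover is pressed or shoved against the trap, its bar or studs with more than 40 N (contact force between cover and trap above 40 N).
It fails at once if the polish tin is moved more than 20 mm or tipped over (distance of tin from where it was at the start of the episode above 0.02 m or angle between tin's own z axis and vertical above 0.5 rad).
It fails at once if the dropper bottle is moved more than 20 mm or tipped over (distance of dropper from where it was at the start of the episode above 0.02 m or angle between dropper's own z axis and vertical above 0.5 rad).
It fails at once if the clothes peg is moved more than 20 mm or tipped over (distance of peg from where it was at the start of the episode above 0.02 m or angle between peg's own z axis and vertical above 0.5 rad).
It also fails if it takes over 59 s, if anything falls off the work surface, if the arm or the gripper's body presses on something with over 40 N, if the wrist force passes 120 N, or if a joint passes its speed limit or range.

### The arm

A 6-joint arm with a two-finger parallel gripper is mounted at the origin on a cart in front of the work surface, level with it; the furniture and walls round the work are solid. World frame = base frame: x ahead of the robot, y to its left, z up, the work surface at z = 0. Lengths are in m, angles in rad, forces in N, time in s.
With the tool pointing down it reaches from about 0.4 to 0.825 m from the base axis. Payload 7 kg.
Tool frame: the origin (TCP) lies at the very end of the fingers, on their centre line; the grasp point (between the pads) lies 19 mm behind it; z points along the fingers, y is the line along which they close (so a half turn about z gives the same grasp; the last joint's range is limited). The gripper opens to 88 mm and grips with 3 to 60 N. Pads are 19 mm wide; open, the fingers measure 130 mm over their backs; the gripper's body (78 mm by 193 mm) begins 47 mm behind the grasp point.
Start: joints at [-0.894, 0.359, 0.012, 0, -1.224, -0.288], TCP at [0.256, -0.625, 0.227] pointing down, gripper open.
Joint ranges: [-3.07, 3.07], [-1.43, 2.12], [-1.02, 1.25], [-3.03, 1.67], [-3.05, -0], [-3.03, 3.03]. Speed limits (rad/s): [2.39, 2.39, 3.01, 3.14, 3.14, 3.14].

### API

Orientations are given as [roll, pitch, yaw] about the fixed x, y, z axes, in that order (R = Rz(yaw) Ry(pitch) Rx(roll)).
In Python, from station import arm gives the robot as it stands.
- The arm moves only by the tool step_arm, never from a script. Its argument "rows" is a list of rows, each a list of 5 numbers: the shift along the world's x, y, z in m, then the turn about the world's z in rad, then the finger opening in m, from 0 to 0.0876. In form: [[x, y, z, spin, gripper], ...]. A call has 1 to 20 rows; each row is the pose to reach, as a shift and turn from the pose commanded when the call began; what a row does not reach only later rows make up. A row lasts 1/10 s, in which the tool goes at most 50 mm and 8.59 degrees, less where a joint would pass 70% of its speed; a pose out of reach is approached as far as the arm can. A call with a gripper value outside its range is refused whole. The fingers move at their own pace and stop on an object; "newtons" is the grip in N (left out, the last holds). Time passes only in rows, so rows that repeat a pose let the fingers close. It gives the time, the measured TCP pose, the force, the opening and the grip force at its end, in the units of the state.
- arm.get_state(): the state, without advancing time (a new reading comes with each control period).
- arm.grab_frame(name): name is "side" or "top" or "wrist"; returns a dict with "color" (420x560x3 uint8, blue, green, red), "vfov" (degrees; the focal length in pixels is half the picture's height over the tangent of half this angle, whatever the lens; pixels are square), "cx", "cy" (the principal point, pixels), "rvec" (rotation vector, rad) and "tvec" (3), from world to camera coordinates, as OpenCV has them. Camera axes: x right, y down, z forward; pixel columns grow to the right and rows downward; lengths in m; the calibration is good to about 2 mm. A picture is of the moment at which its call begins. There is no depth.
- arm.job_done(): hands the job in; it is judged then, once.
The state is a dict: "t": time; "q": joint angles; "qd": joint speeds; "joint_efforts": joint torques, N m; "eef_pos": TCP position; "ee_rot": TCP orientation; "force": force on the tool from outside, world axes, zero at the start; "moment": the same for the moment, N m; "width": finger opening in m; "gripper_force": force on a finger pad.
Only numpy, scipy, OpenCV 4.12 (cv2) and the standard library are available. Lean on these libraries where they do the work, as an engineer would, in place of code of your own. Each camera call takes 0.05 s, during which the arm holds its last target. There are 200 camera calls.

## Working session

There is one attempt and no reset: what is moved stays moved. The work goes in short steps, Python scripts to look and compute and a tool call to move; the robot and the scene stay as the last step left them, time stands still between calls to the robot, and variables do not carry over. Pictures are saved under pics/ and viewed, at most 10 in all, crops included, and the job is handed in when it is done.

Besides the shell and the picture viewer there is one more tool, called after ">>>" in YAML: its name, and indented under it one key for each argument. step_arm: Moves the arm, as the interface text tells. Its arguments: {"type":"object","properties":{"rows":{"type":"array"},"newtons":{"type":"number"}},"required":["rows"]}

```bash
mkdir -p pics
cat > h.py <<'E'
import numpy as np,cv2,pickle
def grab(n,tag):
    from station import arm
    f=arm.grab_frame(n); pickle.dump(f,open(f'pics/{tag}.pkl','wb')); cv2.imwrite(f'pics/{tag}.png',f['color']); return f
def load(tag): return pickle.load(open(f'pics/{tag}.pkl','rb'))
def cam(f):
    fl=f['color'].shape[0]/2/np.tan(np.radians(f['vfov'])/2)
    return np.array([[fl,0,f['cx']],[0,fl,f['cy']],[0,0,1]]),cv2.Rodrigues(np.array(f['rvec'],float))[0],np.array(f['tvec'],float).ravel()
def unproj(f,u,v,z):
    K,R,t=cam(f); d=R.T@np.linalg.inv(K)@[u,v,1]; c=-R.T@t; return c+d*(z-c[2])/d[2]
def proj(f,P):
    K,R,t=cam(f); p=(K@(R@np.atleast_2d(P).T+t[:,None])).T; return p[:,:2]/p[:,2:]
E
python3 - <<'E'
from h import *
fs=[grab(n,n+'0') for n in('top','side')]
for f in fs: K,R,t=cam(f); print(K[0,0],-R.T@t, f.keys())
from station import arm; print(arm.get_state())
E
```

```text
434.1562599302692 [ 0.45777554 -0.06420776  1.13621754] dict_keys(['color', 'vfov', 'cx', 'cy', 'rvec', 'tvec'])
424.0682982384185 [-0.07807572  0.63321784  0.47708297] dict_keys(['color', 'vfov', 'cx', 'cy', 'rvec', 'tvec'])
{'t': 0.1, 'q': array([-8.93892271e-01,  3.59339468e-01,  1.11618048e-02, -2.81552548e-04,
       -1.22410533e+00, -2.88092084e-01]), 'qd': array([ 7.67553459e-04, -2.22070270e-03,  3.89467724e-03,  2.32035877e-03,
        6.13185020e-05,  3.30051304e-04]), 'joint_efforts': array([-1.40124444e-03, -5.84166241e+01,  2.93752670e+01,  7.01557562e+00,
        1.02293523e-02, -7.50384561e-05]), 'eef_pos': array([ 0.25568491, -0.62423546,  0.22571052]), 'ee_rot': array([ 3.14009205e+00, -1.68650028e-04, -2.75287642e+00]), 'force': array([0.67803129, 0.10618773, 0.60440851]), 'moment': array([-0.00874274,  0.04452539, -0.00235807]), 'gripper_force': 0.0, 'width': 0.08750853748687518}
```

View pics/top0.png

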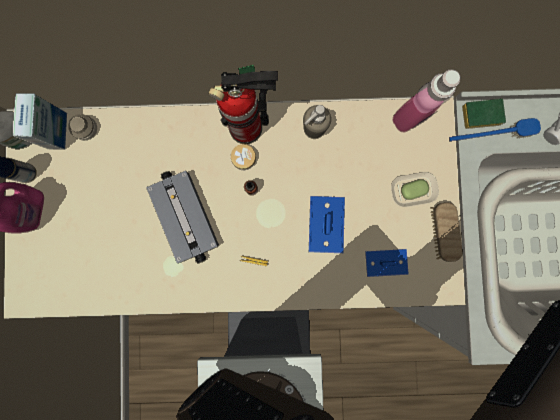

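View pics/side0.png

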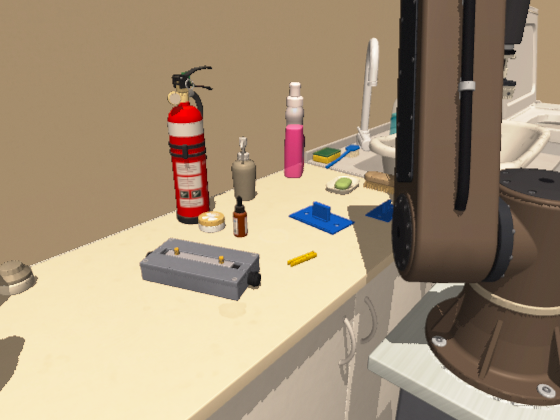

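The top view shows two blue plates: a larger one at (327,224) and a smaller one at (387,263). The larger fits the cover. The trap is at (184,216), the tin at (243,157), the dropper at (251,187) and the peg at (254,260). I'll measure sizes next and check them in an enlarged crop.

Run:
```python
from h import *
f=load('top0'); im=f['color']
hsv=cv2.cvtColor(im,cv2.COLOR_BGR2HSV)
m=cv2.inRange(hsv,(100,120,40),(125,255,255))
n,l,s,c=cv2.connectedComponentsWithStats(m)
def rect(mask,z):
    cs,_=cv2.findContours(mask,cv2.RETR_EXTERNAL,cv2.CHAIN_APPROX_NONE); k=max(cs,key=cv2.contourArea)
    w=np.array([unproj(f,u,v,z)[:2] for u,v in k[:,0]],np.float32)*1000
    return cv2.minAreaRect(w)
for i in range(1,n):
    if s[i,4]>300: print(c[i],rect((l==i).astype(np.uint8)*255,0.005))
for nm,(u,v,z) in dict(trap=(184,216,.042),studA=(176,196,.053),studB=(190,234,.053),tin=(243,157,.03),drop=(251,187,.1),peg=(254,260,.01)).items(): print(nm,unproj(f,u,v,z))
a=cv2.resize(im[160:280,135:235],None,fx=4,fy=4,interpolation=cv2.INTER_CUBIC)
b=cv2.resize(im[180:300,300:420],None,fx=3.3,fy=4,interpolation=cv2.INTER_CUBIC)
cv2.imwrite('pics/crop1.png',np.hstack([a,b]))
```

```text
[510.03602058 129.49399657] ((715.0139770507812, -640.3587036132812), (42.77517318725586, 241.12327575683594), 9.704216957092285)
[326.27092511 223.97246696] ((488.91363525390625, -186.46878051757812), (88.25763702392578, 143.8373260498047), 86.5116958618164)
[386.45708376 262.33815926] ((384.75115966796875, -338.4501953125), (63.285282135009766, 105.31178283691406), 1.9105626344680786)
trap [0.51796605 0.1756689  0.042     ]
studA [0.56813183 0.19261675 0.053     ]
studB [0.47203133 0.15893047 0.053     ]
tin [0.66629926 0.02422673 0.03      ]
drop [0.57979544 0.00112257 0.1       ]
peg [0.40089851 0.00370244 0.01      ]
```

View pics/crop1.png

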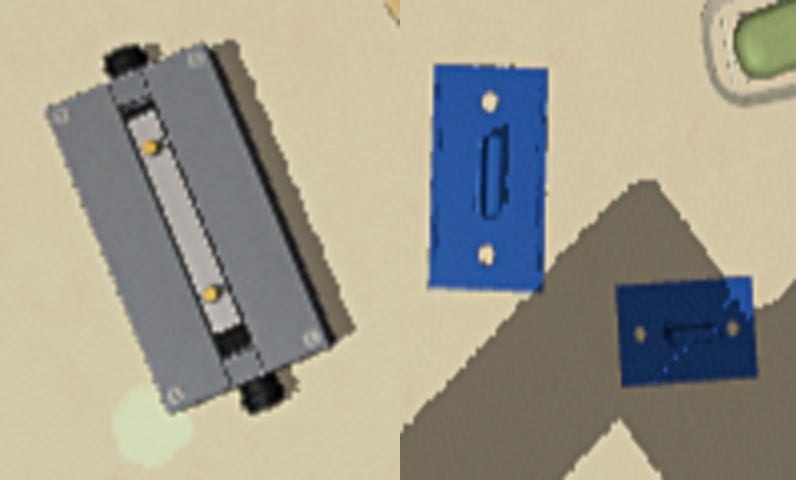

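The crop confirms that the larger plate measures 144×88 mm and the smaller 105×63 mm. Trap corners are at crop (47,108), (205,43), (335,345) and (170,412), and the studs are at (151,147) and (211,293). The cover holes are at (490,101) and (487,255).

Run:
```python
from h import *
f=load('top0')
A=lambda u,v,z:unproj(f,135+(u+.5)/4-.5,160+(v+.5)/4-.5,z)[:2]
B=lambda u,v,z:unproj(f,300+(u-400+.5)/3.3-.5,180+(v+.5)/4-.5,z)[:2]
c=[A(*p,.042) for p in((47,108),(205,43),(335,345),(170,412))]
print('trap',np.mean(c,0),[np.linalg.norm(c[i]-c[i-1]) for i in range(4)])
for d in (c[0]-c[3],c[1]-c[2]): print(np.degrees(np.arctan2(d[1],d[0])))
a,b=A(151,147,.0525),A(211,293,.0525); d=a-b; print('studs',a,b,np.linalg.norm(d),np.degrees(np.arctan2(d[1],d[0])),(a+b)/2)
a,b=B(490,101,.003),B(487,255,.003); d=a-b; print('holes',np.linalg.norm(d),np.degrees(np.arctan2(d[1],d[0])),(a+b)/2)
k=[B(*p,.005) for p in((434,65),(548,69),(543,292),(428,288))]
print('cover',np.mean(k,0),[np.degrees(np.arctan2(*(p-q)[::-1])) for p,q in((k[0],k[3]),(k[1],k[2]))])
```

```text
trap [0.51778124 0.18106352] [np.float64(0.20801952405687854), np.float64(0.1079520126374904), np.float64(0.2090750975060221), np.float64(0.11117872381601715)]
21.297758673905356
22.179171092970154
studs [0.56750309 0.20184082] [0.47502678 0.16553774] 0.09934676515072366 21.433297053762672 [0.52126493 0.18368928]
holes 0.10045109818194872 -3.4388706975170544 [ 0.48826982 -0.18720586]
cover [ 0.48806326 -0.18678342] [np.float64(-3.7968484493935266), np.float64(-3.7986653871755904)]
```

>>> step_arm:
  rows:
    - [0.04,0.075,-0.01,-0.08,0.06]
    - [0.08,0.15,-0.02,-0.16,0.06]
    - [0.12,0.225,-0.03,-0.24,0.06]
    - [0.16,0.3,-0.04,-0.32,0.06]
    - [0.2,0.375,-0.05,-0.4,0.06]
    - [0.232,0.438,-0.057,-0.45,0.06]
    - [0.232,0.438,-0.057,-0.45,0.06]
    - [0.232,0.438,-0.057,-0.45,0.06]
    - [0.232,0.438,-0.057,-0.45,0.06]
    - [0.232,0.438,-0.057,-0.45,0.06]
    - [0.232,0.438,-0.057,-0.45,0.06]
    - [0.232,0.438,-0.057,-0.45,0.06]
    - [0.232,0.438,-0.057,-0.45,0.06]
    - [0.232,0.438,-0.057,-0.45,0.06]

```text
t: 1.5
eef_pos: [0.4873, -0.1876, 0.1696]
ee_rot: [-3.142, -0.0, 3.079]
force: [-0.9, -0.7, -0.4]
width: 0.0604
gripper_force: 0.0
```

Run:
```python
from h import *
f=grab('wrist','w1')
from station import arm; s=arm.get_state(); print(s['eef_pos'],s['ee_rot'],s['q'],s['force'])
c=np.array([.4882,-.1868]);y=np.radians(-3.5);d=np.array([np.cos(y),np.sin(y)])
for o in(-.05,.05): print(proj(f,[*(c+o*d),.005]))
```

```text
[ 0.48732701 -0.18765502  0.16963066] [3.14158269e+00 2.92307638e-05 3.07852072e+00] [ 8.51350458e-03  1.54346638e-01 -4.03915973e-01 -9.25158091e-06
 -1.01250385e+00 -1.64237686e+00] [ 0.1616943  -0.89930136  0.41539741]
[[281.32302705 143.44148124]]
[[281.45771363 239.18406956]]
```

View pics/w1.png

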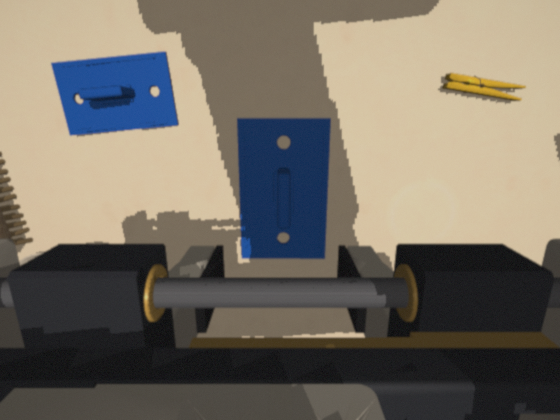

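The wrist view shows the larger cover's holes at (283.5,142.5) and (283,237.5), within 2 px of the prediction. The rib lies along the finger plane. I'll refine the position and grasp.

Run:
```python
from h import *
f=load('w1')
a,b=unproj(f,283,237.5,.004),unproj(f,283.5,142.5,.004); print(a,b,(a+b)/2,np.linalg.norm(a-b),np.degrees(np.arctan2((a-b)[1],(a-b)[0])))
```

```text
[ 0.53668505 -0.18811433  0.004     ] [ 0.43759759 -0.18156048  0.004     ] [ 0.48714132 -0.18483741  0.004     ] 0.09930396524532413 -3.784147916533059
```

>>> step_arm:
  rows:
    - [0,0.002,-0.04,0,0.06]
    - [0,0.002,-0.08,0,0.06]
    - [0,0.002,-0.12,0,0.06]
    - [0,0.002,-0.14,0,0.06]
    - [0,0.002,-0.155,0,0.06]
    - [0,0.002,-0.155,0,0.06]
    - [0,0.002,-0.155,0,0.03]
    - [0,0.002,-0.155,0,0.018]
    - [0,0.002,-0.155,0,0.0]
    - [0,0.002,-0.155,0,0.0]
    - [0,0.002,-0.155,0,0.0]
    - [0,0.002,-0.155,0,0.0]
    - [0,0.002,-0.155,0,0.0]
    - [0,0.002,-0.155,0,0.0]
    - [0,0.002,-0.155,0,0.0]
  newtons: 25

```text
t: 3.05
eef_pos: [0.4879, -0.1846, 0.0147]
ee_rot: [3.142, 0.0, 3.08]
force: [-0.5, 0.3, 4.4]
width: 0.0121
gripper_force: 25.0
```

>>> step_arm:
  rows:
    - [0,0,0.01,0,0]
    - [0,0,0.03,0,0]
    - [0,0,0.07,0,0]
    - [0,0,0.11,0,0]
    - [0,0,0.15,0,0]
    - [0,0,0.15,0,0]
    - [0,0,0.15,0,0]
    - [0,0,0.15,0,0]
    - [0,0,0.15,0,0]
    - [0,0,0.15,0,0]

```text
t: 4.05
eef_pos: [0.4872, -0.1846, 0.1634]
ee_rot: [-3.142, -0.002, 3.08]
force: [0.4, 0.6, -2.9]
width: 0.0119
gripper_force: 25.0
```

Run:
```python
from h import *
f=grab('wrist','w2')
from station import arm; s=arm.get_state(); print(s['eef_pos'],s['ee_rot'],s['force'],s['moment'],s['width'])
grab('side','s2')
cv2.imwrite('pics/c2.png',np.hstack([cv2.resize(f['color'][100:320,200:380],None,fx=2,fy=2),cv2.resize(load('s2')['color'][100:320,220:440],None,fx=2,fy=2)]))
```

```text
[ 0.48737098 -0.18458958  0.16356023] [-3.14151000e+00 -2.02769581e-03  3.08035255e+00] [ 0.08611798 -0.11455622 -2.10994038] [-0.05647445  0.07388824 -0.02812232] 0.011859686652327575
```

View pics/c2.png

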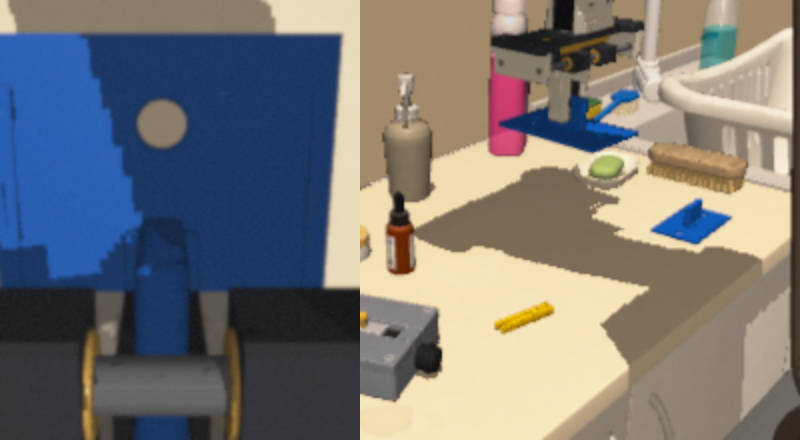

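The cover is held level with its hole at wrist pixel (281,162), and nothing else has been disturbed. I'll carry it high beyond the trap so the wrist camera can see the studs.

>>> step_arm:
  rows:
    - [0,0.02,0.02,0,0]
    - [0.01,0.05,0.03,0.03,0]
    - [0.02,0.09,0.03,0.08,0]
    - [0.04,0.13,0.03,0.13,0]
    - [0.05,0.17,0.03,0.18,0]
    - [0.07,0.21,0.03,0.23,0]
    - [0.08,0.25,0.03,0.28,0]
    - [0.1,0.29,0.03,0.33,0]
    - [0.11,0.33,0.03,0.38,0]
    - [0.12,0.37,0.03,0.42,0]
    - [0.13,0.4,0.03,0.438,0]
    - [0.132,0.407,0.03,0.438,0]
    - [0.132,0.407,0.03,0.438,0]
    - [0.132,0.407,0.03,0.438,0]
    - [0.132,0.407,0.03,0.438,0]
    - [0.132,0.407,0.03,0.438,0]

```text
t: 5.75
eef_pos: [0.6198, 0.2213, 0.1949]
ee_rot: [3.142, 0.0, -2.766]
force: [-1.0, -0.4, -2.5]
width: 0.0117
gripper_force: 25.0
```

Run:
```python
from h import *
w2=load('w2'); h=unproj(w2,281,162,.152); print('hole held w2',h)
f=grab('wrist','w3')
from station import arm; s=arm.get_state(); print(s['eef_pos'],s['ee_rot'],s['q'],s['force'],s['width'])
K,R,t=cam(f); print('cam',-R.T@t)
for n,p in dict(A=(.5675,.2018,.0535),B=(.475,.1655,.0535)).items(): print(n,proj(f,p))
```

```text
hole held w2 [ 0.43620202 -0.18136489  0.152     ]
[0.61980933 0.22144046 0.19496566] [ 3.14145552e+00  4.11318120e-04 -2.76589305e+00] [ 6.38823720e-01  3.51066843e-01 -7.28509603e-02 -2.79023278e-05
 -1.14644570e+00 -1.83390893e+00] [-0.23360089 -0.28404748 -3.02825159] 0.01163901902501247
cam [0.55148604 0.19405576 0.35341816]
A [[281.88731929 138.00686788]]
B [[282.17650344  14.21338987]]
```

View pics/w3.png

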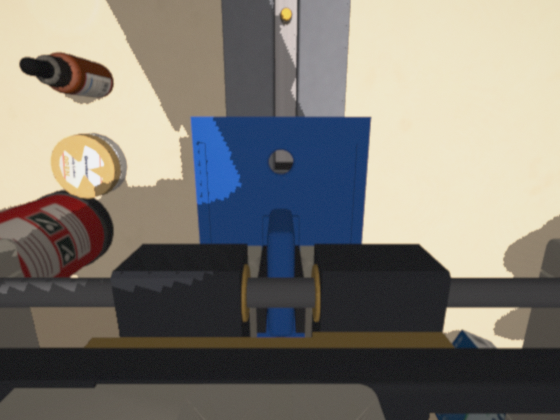

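The wrist view shows stud B at (286,14), the trap edges at columns ~224 and ~349 (top row), and the held cover's hole at (281,161). Next I'll fit the trap edges and the stud numerically.

Run:
```python
from h import *
f=load('w3'); g=cv2.GaussianBlur(f['color'],(3,3),0).astype(float)
hsv=cv2.cvtColor(f['color'],cv2.COLOR_BGR2HSV)
m=cv2.inRange(hsv[:40,260:310],(15,150,90),(35,255,255)); ys,xs=np.nonzero(m); print('stud px',xs.mean()+260,ys.mean(),len(xs),ys.min(),ys.max())
u,v=xs.mean()+260,ys.mean()
L=[];Rr=[]
gx=np.abs(np.gradient(g.sum(2),axis=1))
for r in range(2,112,3):
    L.append((210+gx[r,210:240].argmax(),r)); Rr.append((335+gx[r,335:362].argmax(),r))
print(L[::6],Rr[::6])
def line(P):
    w=np.array([unproj(f,*p,.042)[:2] for p in P],np.float32)
    vx,vy,x,y=cv2.fitLine(w,cv2.DIST_HUBER,0,.001,.001).ravel(); s=np.sign(vx); return np.array([x,y]),np.array([vx,vy])*s
(pl,dl),(pr,dr)=line(L),line(Rr)
print([np.degrees(np.arctan2(d[1],d[0])) for d in(dl,dr)])
d=dl+dr; d/=np.linalg.norm(d); n=np.array([-d[1],d[0]])
print('width',(pl-pr)@n)
S=unproj(f,u,v,.0525)[:2]; print('stud',S,'off midline',(S-(pl+pr)/2)@n)
T=np.array([.6198,.2214]); 
for a in (21.5,np.degrees(np.arctan2(d[1],d[0]))):
    a=np.radians(a); dd=np.array([np.cos(a),np.sin(a)]); nn=np.array([-dd[1],dd[0]])
    print('tcp rel stud B: along',(T-S)@dd,'lat',(T-S)@nn)
print('hole',unproj(f,280.5,161,.195-.0147+.0035))
```

```text
stud px 285.6875 14.4875 80 10 19
[(np.int64(221), 2), (np.int64(222), 20), (np.int64(222), 38), (np.int64(223), 56), (np.int64(224), 74), (np.int64(225), 92), (np.int64(225), 110)] [(np.int64(350), 2), (np.int64(349), 20), (np.int64(348), 38), (np.int64(347), 56), (np.int64(346), 74), (np.int64(345), 92), (np.int64(345), 110)]
[np.float32(21.32261), np.float32(21.461084)]
width -0.10942231
stud [0.47387193 0.16816926] off midline 6.767936571619439e-05
tcp rel stud B: along 0.15528316566756223 lat -0.003956002525513999
tcp rel stud B: along 0.1552903617720251 lat -0.003662879025312928
hole [0.57171419 0.20207244 0.1838    ]
```

>>> step_arm:
  rows:
    - [-0.03,-0.01,-0.02,-0.002,0]
    - [-0.06,-0.02,-0.05,-0.002,0]
    - [-0.066,-0.022,-0.08,-0.002,0]
    - [-0.066,-0.022,-0.1,-0.002,0]
    - [-0.066,-0.022,-0.105,-0.002,0]
    - [-0.066,-0.022,-0.105,-0.002,0]
    - [-0.066,-0.022,-0.105,-0.002,0]
    - [-0.066,-0.022,-0.105,-0.002,0]
    - [-0.066,-0.022,-0.105,-0.002,0]

```text
t: 6.7
eef_pos: [0.5545, 0.2007, 0.0905]
ee_rot: [3.141, 0.002, -2.767]
force: [0.4, 0.7, -2.0]
width: 0.0116
gripper_force: 25.0
```

```bash
cat > m.py <<'E'
from h import *
import sys
tag=sys.argv[1]; f=grab('wrist',tag)
from station import arm; s=arm.get_state(); T=s['eef_pos']; print(T,s['ee_rot'],s['force'],s['width'])
hsv=cv2.cvtColor(f['color'],cv2.COLOR_BGR2HSV)
m=cv2.inRange(hsv[:,230:330],(15,150,90),(35,255,255)); m[260:]=0
n,l,st,c=cv2.connectedComponentsWithStats(m)
a=np.radians(21.4); d=np.array([np.cos(a),np.sin(a)]); nn=np.array([-d[1],d[0]])
for i in range(1,n):
    if st[i,4]>15:
        u,v=c[i]+[230,0]; S=unproj(f,u,v,.0525)[:2]; print('yellow',u,v,st[i],S,'tcp-stud along/lat',(T[:2]-S)@d,(T[:2]-S)@nn)
E
python3 m.py w4
```

```text
[0.55427499 0.20063892 0.09032705] [ 3.14125210e+00  1.25414766e-03 -2.76684289e+00] [ 0.44982992 -0.23918606 -2.1509415 ] 0.011966364783430411
yellow 279.3809523809524 91.99404761904762 [ 43  85  14  15 168] [0.4733126 0.1678921] tcp-stud along/lat 0.08732905946567944 0.0009478187238725534
```

View pics/w4.png

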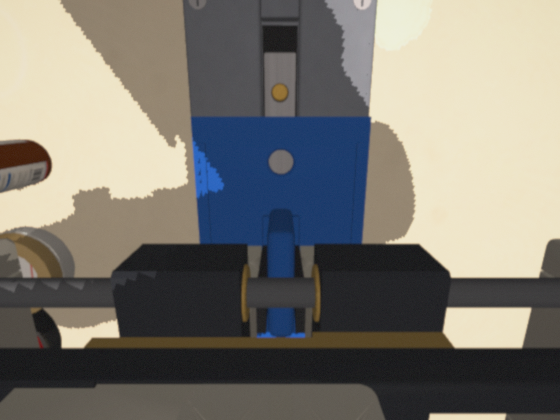

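The wrist view shows stud B at (279.4,92) just beyond the cover edge, with the cover hole at (280.5,161). The lateral error is about 0.6 mm. I'll move to an offset of ~16 mm along, just above the stud tips.

>>> step_arm:
  rows:
    - [-0.01,-0.0045,-0.01,0,0]
    - [-0.0184,-0.0079,-0.015,0,0]
    - [-0.0184,-0.0079,-0.018,0,0]
    - [-0.0184,-0.0079,-0.018,0,0]
    - [-0.0184,-0.0079,-0.018,0,0]
    - [-0.0184,-0.0079,-0.018,0,0]

```text
t: 7.35
eef_pos: [0.536, 0.1928, 0.0719]
ee_rot: [3.142, 0.001, -2.767]
force: [1.2, 0.1, -2.2]
width: 0.0122
gripper_force: 25.0
```

>>> step_arm:
  rows:
    - [0,0,-0.001,0,0]
    - [0,0,-0.002,0,0]
    - [0,0,-0.002,0,0]
    - [0,0,-0.002,0,0]

```text
t: 7.75
eef_pos: [0.5355, 0.1925, 0.0695]
ee_rot: [-3.142, -0.0, -2.767]
force: [0.8, 1.0, -1.6]
width: 0.0117
gripper_force: 25.0
```

>>> step_arm:
  rows:
    - [0,0,-0.0005,0,0]
    - [0,0,-0.001,0,0]
    - [0,0,-0.001,0,0]
    - [0,0,-0.001,0,0]

```text
t: 8.15
eef_pos: [0.5354, 0.1925, 0.0685]
ee_rot: [3.142, -0.0, -2.767]
force: [0.1, -0.5, -2.7]
width: 0.0123
gripper_force: 25.0
```

>>> step_arm:
  rows:
    - [0,0,-0.0005,0,0]
    - [0,0,-0.001,0,0]
    - [0,0,-0.001,0,0]
    - [0,0,-0.001,0,0]

```text
t: 8.55
eef_pos: [0.5355, 0.1925, 0.0682]
ee_rot: [-3.142, 0.0, -2.767]
force: [-3.1, -0.8, 5.9]
width: 0.0118
gripper_force: 25.0
```

Contact is light, about 8 N. Now I'll slide along the trap.

>>> step_arm:
  rows:
    - [-0.0014,-0.0005,0,0,0]
    - [-0.0028,-0.0011,0,0,0]
    - [-0.0042,-0.0016,0,0,0]
    - [-0.0056,-0.0022,0,0,0]
    - [-0.007,-0.0027,0,0,0]
    - [-0.0084,-0.0033,0,0,0]
    - [-0.0098,-0.0038,0,0,0]
    - [-0.0108,-0.0042,0,0,0]
    - [-0.0108,-0.0042,0,0,0]

```text
t: 9.45
eef_pos: [0.5252, 0.1887, 0.0681]
ee_rot: [3.141, 0.002, -2.766]
force: [2.7, 1.6, 5.1]
width: 0.012
gripper_force: 25.0
```

>>> step_arm:
  rows:
    - [-0.0009,-0.0004,0,0,0]
    - [-0.0019,-0.0007,0,0,0]
    - [-0.0019,-0.0007,0,0,0]

```text
t: 9.75
eef_pos: [0.5211, 0.1867, 0.0667]
ee_rot: [-3.141, -0.003, -2.768]
force: [-0.2, -1.1, -2.4]
width: 0.0119
gripper_force: 25.0
```

The load is gone and z has dropped, so the holes are over the studs. I'll lower gently.

>>> step_arm:
  rows:
    - [0,0,-0.0005,0,0]
    - [0,0,-0.001,0,0]
    - [0,0,-0.0015,0,0]
    - [0,0,-0.0015,0,0]

```text
t: 10.15
eef_pos: [0.5223, 0.1873, 0.0656]
ee_rot: [-3.141, -0.001, -2.767]
force: [0.0, -0.1, -2.7]
width: 0.0118
gripper_force: 25.0
```

>>> step_arm:
  rows:
    - [0,0,-0.0005,0,0]
    - [0,0,-0.001,0,0]
    - [0,0,-0.0015,0,0]
    - [0,0,-0.0015,0,0]

```text
t: 10.55
eef_pos: [0.5226, 0.1875, 0.0644]
ee_rot: [-3.142, -0.0, -2.767]
force: [0.3, 0.8, -1.9]
width: 0.0117
gripper_force: 25.0
```

>>> step_arm:
  rows:
    - [0,0,-0.001,0,0]
    - [0,0,-0.002,0,0]
    - [0,0,-0.003,0,0]
    - [0,0,-0.004,0,0]
    - [0,0,-0.004,0,0]

```text
t: 11.05
eef_pos: [0.5226, 0.1875, 0.0603]
ee_rot: [-3.142, -0.0, -2.767]
force: [-1.0, 0.5, -2.5]
width: 0.0119
gripper_force: 25.0
```

>>> step_arm:
  rows:
    - [0,0,-0.0007,0,0]
    - [0,0,-0.0014,0,0]
    - [0,0,-0.002,0,0]
    - [0,0,-0.002,0,0]

```text
t: 11.45
eef_pos: [0.5227, 0.1875, 0.0585]
ee_rot: [-3.142, -0.0, -2.767]
force: [-1.5, 0.5, -2.3]
width: 0.0119
gripper_force: 25.0
```

>>> step_arm:
  rows:
    - [0,0,-0.0005,0,0]
    - [0,0,-0.001,0,0]
    - [0,0,-0.001,0,0]
    - [0,0,-0.001,0,0]

```text
t: 11.85
eef_pos: [0.5227, 0.1876, 0.0575]
ee_rot: [-3.142, -0.0, -2.767]
force: [-2.3, -0.5, -2.5]
width: 0.0116
gripper_force: 25.0
```

>>> step_arm:
  rows:
    - [0,0,-0.0005,0,0]
    - [0,0,-0.0008,0,0]
    - [0,0,-0.0008,0,0]
    - [0,0,-0.0008,0,0]

```text
t: 12.25
eef_pos: [0.5227, 0.1875, 0.0568]
ee_rot: [-3.142, -0.0, -2.767]
force: [-1.2, -1.2, -0.8]
width: 0.0119
gripper_force: 25.0
```

It's touching the face. One slight lowering, then hold, open and rise.

>>> step_arm:
  rows:
    - [0,0,-0.0004,0,0]
    - [0,0,-0.0004,0,0]
    - [0,0,-0.0004,0,0]

```text
t: 12.55
eef_pos: [0.5227, 0.1875, 0.0567]
ee_rot: [-3.142, 0.0, -2.767]
force: [-4.7, -1.6, 5.3]
width: 0.0117
gripper_force: 25.0
```

>>> step_arm:
  rows:
    - [0,0,0,0,0.014]
    - [0,0,0,0,0.02]
    - [0,0,0,0,0.03]
    - [0,0,0,0,0.04]
    - [0,0,0,0,0.04]
    - [0,0,0,0,0.04]

```text
t: 13.15
eef_pos: [0.5229, 0.1876, 0.0563]
ee_rot: [-3.142, 0.0, -2.767]
force: [-1.3, 0.2, -0.4]
width: 0.0392
gripper_force: 0.0
```

>>> step_arm:
  rows:
    - [0,0,0.01,0,0.04]
    - [0,0,0.03,0,0.04]
    - [0,0,0.06,0,0.04]
    - [0,0,0.09,0,0.04]
    - [0,0,0.12,0,0.04]
    - [0,0,0.12,0,0.04]
    - [0,0,0.12,0,0.04]
    - [0,0,0.12,0,0.04]

```text
t: 13.95
eef_pos: [0.5222, 0.1873, 0.1759]
ee_rot: [3.142, -0.001, -2.767]
force: [0.1, -0.4, 0.5]
width: 0.0401
gripper_force: 0.0
```

Run:
```python
from h import *
a=grab('wrist','w9')['color'][60:300,130:430]; b=grab('side','s9')['color'][200:330,110:310]
cv2.imwrite('pics/c9.png',np.hstack([cv2.resize(a,(400,320)),cv2.resize(b,(400,320),interpolation=cv2.INTER_CUBIC)]))
```

```text
(no output)
```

View pics/c9.png

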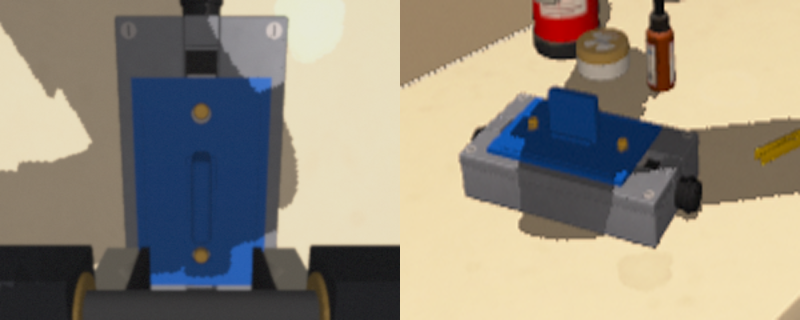

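Both studs show through the holes, at crop (201,112) and (201,256). The cover lies flat on the trap, and the tin, dropper and peg are undisturbed.

```bash
python3 -c "
from station import arm; print(arm.job_done())"
```

```text
the job is handed in; nothing more can be done
None
```

The blue cover is back on the lint trap, lying flat with both studs through its holes and released; the tin, dropper bottle and peg were not touched, and the job is handed in (no verdict was shown).

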